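Hold a bulldog clip open round a print bed

ROBOT

A 6-joint arm with a two-finger parallel gripper is mounted at the origin on the work surface. World frame = base frame: x ahead of the robot, y to its left, z up, the work surface at z = 0. Lengths are in m, angles in rad, forces in N, time in s.
With the tool pointing down it reaches from about 0.375 to 0.9 m from the base axis. Payload 3.1 kg.
Tool frame: the origin (TCP) lies at the very end of the fingers, on their centre line; the grasp point (between the pads) lies manip.grip_depth behind it (manip.grip_depth is the distance from the TCP to the grasp point, in m); z points along the fingers, y is the line along which they close (so a half turn about z gives the same grasp; the last joint's range is limited). The gripper opens to 87 mm and grips with 3 to 60 N. Pads are 19 mm wide; open, the fingers measure 117 mm over their backs; the gripper's body (75 mm by 190 mm) begins 51 mm behind the grasp point.
Start: joints at [1.097, 0.527, 1.433, -0, 1.181, -0.178], TCP at [0.182, 0.598, 0.223] pointing down, gripper open.
Joint ranges: [-3.08, 3.08], [-0.75, 2.2], [0.22, 2.44], [-1.43, 4.57], [0, 2.65], [-2.85, 2.85]. Speed limits (rad/s): [2.79, 2.79, 3.14, 3.14, 3.14, 3.14].

INTERFACE

Orientations are given as a rotation vector (axis times angle).
In Python, from rig import state, optics, manip gives the robot as it stands.
- The arm moves only by the tool move_arm, never from a script. Its argument "deltas" is a list of rows, each an object of numbers: "fingers": the closure in counts, from 0 (fully open) to 255 (shut); "tx", "ty", "tz": the shift along the tool's x, y, z in cm; "spin": the turn about the tool's z in rad. A call has 1 to 10 rows; each row is the pose to reach, as a shift and turn from the pose commanded when the call began, along the tool's axes at that moment; what a row does not reach only later rows make up. A row lasts 1/12 s, in which the tool goes at most 41.7 mm and 7.16 degrees, less where a joint would pass 70% of its speed; a pose out of reach is approached as far as the arm can. A call with a gripper value outside its range is refused whole. The fingers move at their own pace and stop on an object; "squeeze" is the grip in N (left out, the last holds). Time passes only in rows, so rows that repeat a pose let the fingers close. It gives the time, the measured TCP pose, the force, the opening and the grip force at its end, in the units of the state.
- state(): the state, without advancing time (a new reading comes with each control period).
- optics.get_image(name): name is "side" or "top"; returns (picture, depth): 384x512x3 uint8, red, green, blue; 384x512 float32, m along the optical axis (not along the pixel's ray), 0 where there is no reading.
- optics.camera_params(name): a dict with "camera_matrix" (3x3 intrinsics, pixels), "R" (3x3) and "t" (3): a world point X has camera coordinates R X + t. Camera axes: x right, y down, z forward; pixel columns grow to the right and rows downward; lengths in m; the calibration is good to about 2 mm. A picture is of the moment at which its call begins. camera_params takes no time and is no camera call.
- manip.finish_job(): hands the job in; it is judged then, once.
The state is a dict: "time": time; "q": joint angles; "joint_velocities": joint speeds; "joint_efforts": joint torques, N m; "ee_pos": TCP position; "tcp_rot": TCP orientation; "ft_force": force on the tool from outside, world axes, zero at the start; "ft_torque": the same for the moment, N m; "finger_gap": opening from 0.0 (shut) to 1.0 (fully open); "finger_force": force on a finger pad.
Only numpy, scipy, OpenCV 4.12 (cv2) and the standard library are available. Lean on these libraries where they do the work, as an engineer would, in place of code of your own. Each camera call takes 0.05 s, during which the arm holds its last target. There are 200 camera calls.

TASK

I am fitting glass to the bare aluminium print bed. Take it from the wooden rack, slide it on edge into the blue dock's slot, fully home, and let go. Then squeeze the red bulldog clip open, lift it off the tray and bring it down squarely over the middle of the bed's top edge, jaws gaping wide with daylight on both faces for the glass; finish while holding it so, squeezed open and touching neither bed nor dock, with everything else left undisturbed.

Things in the scene. Friction and masses are not known exactly. Their poses are not given: they have to be found in the camera images.
- bed: Bare print bed, 120 x 8 x 120 mm, 0.18 kg, bright aluminium face (-y) on a brown cork mat (+y), on edge in the drying rack, 90 mm standing out. Origin: middle of its lower edge; x along the edge, y across the 8 mm thickness, z up to the top edge at 120 mm. Either face may look either way in the dock.
- taped_bed: A second bed of the same size whose face and top edge are covered with blue tape, in the other outer slot of the rack (112 mm from the first; the middle slot is empty). Leave it.
- rack: Fixed plywood drying rack, 150 x 180 x 38 mm, three slots along its x at y = -56, 0, 56 mm, each 30 mm deep (floor 8 mm above the bench). Origin: centre of its underside, on the bench.
- dock: Fixed blue printed dock, 150 x 56 x 38 mm, with one slot along its x through its middle: 128 x 11 mm, 30 mm deep (floor 8 mm above the bench), its sides flaring to 20 mm apart in the top 8 mm. Origin: centre of its underside, on the bench, straight below the middle of the slot. A bed fully home has its origin 8 mm above the dock's origin and its top edge 128 mm above the bench.
- tray: Fixed open grey tray with nuts in it, 200 x 110 x 56 mm, walls 4 mm. Origin: centre of its underside. Both clips bite its long +y wall (wall centre at y = 53 mm), 37 to 55 mm to either side of its middle.
- clip: Red steel bulldog clip, 60 g, 50 mm wide along its x (the pin axis), 79 mm tall, parked on the tray wall: jaws down, handles up in a V. Origin: between the lips' lower edges while parked; z up, y across the wall. Lips bite the wall 14 mm below its rim. The frame belongs to the +y half and tilts with it. Squeezing the handle ends together opens the jaws, evenly on both sides.
- clip_jaw (a joint): Angle between the red clip's halves: 0 parked on the 4 mm wall, 0.85 at the stop; a spring closes it. 38 mm over both handle ends: 0.33 rad, 17 mm between the lips; 27 mm: 0.6 rad, 27 mm; 16 mm: the stop, 37 mm. Squeezing takes 7 N at first, 14 N at the stop.
- clip_pin (a point): Middle of the red clip's pin: 40 mm above the lips' lower edges and 36 mm below the handle ends while parked. When open about 0.6 rad the lips are 38 mm below it and the handle ends 41 mm above it. The spring on the pin has a radius of 5 mm: the roof of the throat.
- clip_end_a (a point): Centre of the rolled handle end on the red clip's +y side. The rolled ends are bars 38 mm long along x, 6 mm thick, 44 mm apart centre to centre while parked (50 mm over both).
- clip_end_b (a point): Centre of the rolled handle end on the red clip's -y side.
- clip_lip_a (a point): Lower inner edge of the lip on the red clip's +y side, middle of its width.
- clip_lip_b (a point): Lower inner edge of the lip on the red clip's -y side, middle of its width.
- spare_clip: Yellow bulldog clip of the same size parked on the same wall, 74 to 110 mm from the red one. Leave it.
- bracket: Blue printed bracket, about 80 x 60 x 55 mm, beyond the dock. Leave it.
- duct: Small purple cone on a 40 mm black fan, 62 mm tall. Leave it.
- glue: Glue stick with orange cap, 32 mm wide, 95 mm tall, standing near the robot. Leave it.
- scraper: Scraper with orange handle, 170 mm long, lying near the robot. Leave it.
- driver: Screwdriver with yellow handle, 150 mm long, lying near the robot. Leave it.

How it is judged:
By the outcome, as a careful person would: the job done as asked, in the order asked, and still so for the second after the job is handed in, while the arm keeps its last pose, push and grip.
It also fails if it takes over 51 s, if anything falls off the work surface, if the arm or the gripper's body presses on something with over 40 N, if the wrist force passes 120 N, or if a joint passes its speed limit or range.

## Working session

There is one attempt and no reset: what is moved stays moved. The work goes in short steps, Python scripts to look and compute and a tool call to move; the robot and the scene stay as the last step left them, time stands still between calls to the robot, and variables do not carry over. Pictures are saved under pics/ and viewed, at most 10 in all, crops included, and the job is handed in when it is done.

Besides the shell and the picture viewer there is one more tool, called in YAML: its name, and indented under it one key for each argument. move_arm: Moves the arm, as the interface text tells. Its arguments: {"type":"object","properties":{"deltas":{"type":"array","items":{"type":"object","properties":{"fingers":{"type":"number"},"tx":{"type":"number"},"ty":{"type":"number"},"tz":{"type":"number"},"spin":{"type":"number"}}}},"squeeze":{"type":"number"}},"required":["deltas"]}

```bash
mkdir -p pics; ls; cat > h.py <<'E'
import numpy as np, cv2
from rig import state, optics, manip
def grab(n,save=None):
    im,d=optics.get_image(n)
    np.savez('last_%s.npz'%n,im=im,d=d)
    if save: cv2.imwrite('pics/'+save,cv2.cvtColor(im,cv2.COLOR_RGB2BGR))
    return im,d
def cloud(n,d):
    p=optics.camera_params(n);K=np.array(p['camera_matrix']);R=np.array(p['R']);t=np.array(p['t'])
    v,u=np.indices(d.shape)
    c=np.stack([(u-K[0,2])/K[0,0]*d,(v-K[1,2])/K[1,1]*d,d],-1)
    return (c-t)@R
def plane(n,u,v,z):
    p=optics.camera_params(n);K=np.array(p['camera_matrix']);R=np.array(p['R']);t=np.array(p['t'])
    o=-R.T@t; r=R.T@np.linalg.inv(K)@np.array([u,v,1.]); return o+r*(z-o[2])/r[2]
E
python3 - <<'E'
from h import *
for n in('top','side'):
    grab(n,n+'0.png'); p=optics.camera_params(n); R=np.array(p['R']);print(n,-R.T@np.array(p['t']),R.round(3).tolist(),np.array(p['camera_matrix']).round(1).tolist())
print(state(), manip.grip_depth)
E
```

```text
pics
top [ 0.48175981 -0.0035901   0.82928919] [[0.024, -0.999, -0.022], [-0.994, -0.021, -0.105], [0.104, 0.024, -0.994]] [[349.1, 0.0, 252.8], [0.0, 349.1, 189.1], [0.0, 0.0, 1.0]]
side [ 0.50370878 -0.87415851  0.65344841] [[1.0, -0.013, 0.021], [0.011, -0.522, -0.853], [0.023, 0.853, -0.521]] [[488.2, 0.0, 261.4], [0.0, 488.2, 189.9], [0.0, 0.0, 1.0]]
{'time': 0.1, 'q': array([ 1.09749911e+00,  5.28396143e-01,  1.43375237e+00, -1.39670866e-05,
        1.18139293e+00, -1.78487609e-01]), 'joint_velocities': array([ 0.00024671, -0.00219777, -0.00391073, -0.0003384 , -0.00054481,
        0.00089056]), 'joint_efforts': array([-5.53393438e-04, -4.40991282e+01, -1.77150893e+01,  6.34774799e-02,
        5.34393790e-02, -4.47542573e-05]), 'ee_pos': array([0.18126701, 0.59746021, 0.22166232]), 'tcp_rot': array([-4.61312379e-01, -3.10691872e+00,  2.90595191e-03]), 'ft_force': array([-0.08860601, -0.6467036 ,  0.90106163]), 'ft_torque': array([-0.00020228,  0.01252203,  0.03839631]), 'finger_force': 0.0, 'finger_gap': 0.9978489990244788} 0.0187
```

View pics/top0.png

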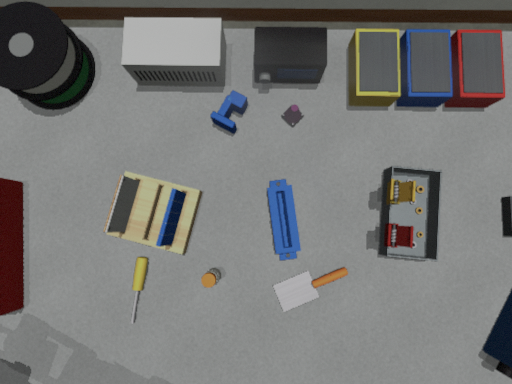

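View pics/side0.png

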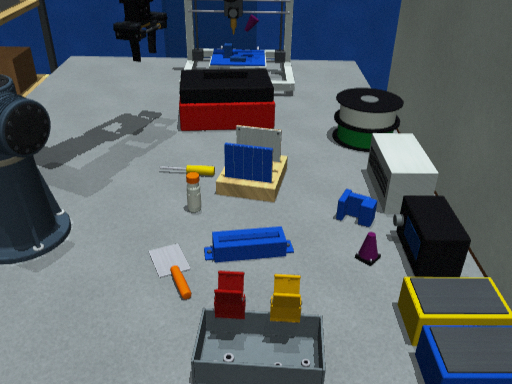

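The top view shows the rack at (155,212) with the bare bed at the left (about (123,205)) and the taped bed at (172,217). The dock is at (284,219), and the tray at (412,213) holds the red clip at (400,236) and the yellow one at (403,191). The side view agrees: the red clip is at (230,295) and the bare bed is behind the taped one at (258,142).

```bash
cat >> h.py <<'E'
def rect(P,name):
    xy=P[:,:2]; r=cv2.minAreaRect((xy*1000).astype(np.float32)); b=cv2.boxPoints(r)
    e=b[1]-b[0],b[2]-b[1]; l=max(e,key=np.linalg.norm); a=np.degrees(np.arctan2(l[1],l[0]))%180
    print(name,len(P),'c',np.round(r[0],1),'size',np.round(sorted(r[1]),1),'yaw',round(a,2),'z',np.percentile(P[:,2],[5,50,95]).round(4))
E
cat > m.py <<'E'
from h import *
for n in('top','side'):
    f=np.load('last_%s.npz'%n); im,d=f['im'],f['d']; C=cloud(n,d); hsv=cv2.cvtColor(im,cv2.COLOR_RGB2HSV)
    H,S,V=[hsv[...,i].astype(int) for i in range(3)]; ok=d>0
    blue=(H>100)&(H<125)&(S>130)&ok
    red=((H<6)|(H>174))&(S>150)&ok
    box=lambda x0,x1,y0,y1,z0,z1:(C[...,0]>x0)&(C[...,0]<x1)&(C[...,1]>y0)&(C[...,1]<y1)&(C[...,2]>z0)&(C[...,2]<z1)&ok
    print(n, 'floor z', np.median(C[box(.3,.7,-.2,.5,-.02,.02)][:,2]))
    rect(C[blue&box(.2,.7,-.25,.1,.03,.05)],'dock top')
    rect(C[box(.25,.65,.1,.5,.033,.043)&(S>60)&~blue],'rack top')
    rect(C[box(.25,.65,.1,.5,.12,.14)&~blue],'bare top')
    rect(C[box(.25,.65,.1,.5,.12,.14)&blue],'tape top')
    rect(C[box(.25,.65,.1,.5,.055,.14)&~blue],'bare all')
    rect(C[red&box(.3,.6,-.5,-.1,.04,.2)],'clip all')
    for z in(.06,.07,.08,.09,.1,.11,.12):
        m=red&box(.3,.6,-.5,-.1,z-.005,z+.005)
        if m.sum()>4: rect(C[m],'clip z%.2f'%z)
    rect(C[box(.3,.7,-.5,-.15,.052,.06)&~red&(S<80)],'tray rim')
E
python3 m.py
```

```text
top floor z -0.0005985735733618058
dock top 1327 c [498.9 -54.2] size [ 55.4 149.9] yaw 8.59 z [0.0322 0.0372 0.0396]
rack top 1621 c [507.2 241.9] size [145.  178.7] yaw 77.09 z [0.0345 0.037  0.0394]
bare top 366 c [507.6 243.1] size [119.4 120.7] yaw 76.77 z [0.1211 0.1268 0.1289]
tape top 247 c [495.8 187.2] size [  7.7 116.6] yaw 167.07 z [0.1215 0.1274 0.1295]
bare all 1182 c [478.1 187.5] size [144.9 269.8] yaw 61.68 z [0.0618 0.1004 0.1281]
clip all 445 c [ 469.7 -281.9] size [46.2 50. ] yaw 87.09 z [0.0553 0.1012 0.1209]
clip z0.06 33 c [ 469.2 -281.2] size [11.9 45.4] yaw 175.55 z [0.0551 0.0571 0.0634]
clip z0.07 10 c [ 468.7 -274.6] size [ 0.9 42.8] yaw 175.89 z [0.0655 0.0671 0.0684]
clip z0.08 51 c [ 467.8 -290.2] size [11.3 44.2] yaw 163.04 z [0.0769 0.0812 0.0847]
clip z0.09 70 c [ 472.8 -292.6] size [17.3 46.3] yaw 18.04 z [0.0857 0.0903 0.0948]
clip z0.10 67 c [ 468.1 -297.6] size [ 4.5 36.9] yaw 175.21 z [0.0953 0.1003 0.1045]
clip z0.11 64 c [ 468.4 -300.5] size [ 5.  36.5] yaw 175.01 z [0.1056 0.1093 0.1141]
clip z0.12 131 c [ 469.1 -282. ] size [42.3 49.8] yaw 8
[... 634 characters left out ...]
1 0.0952 0.1204]
clip z0.06 107 c [ 471.1 -288.1] size [ 4.  48.7] yaw 175.24 z [0.0554 0.0598 0.0645]
clip z0.07 117 c [ 471.8 -283.9] size [16.5 48.2] yaw 177.16 z [0.0654 0.0697 0.0746]
clip z0.08 111 c [ 471.5 -289.4] size [18.7 48.4] yaw 15.13 z [0.0756 0.0795 0.0845]
clip z0.09 151 c [ 471.6 -282. ] size [30.8 47.5] yaw 175.35 z [0.0855 0.0913 0.0946]
clip z0.10 230 c [ 471.3 -280.9] size [39.2 41.6] yaw 175.5 z [0.0954 0.0998 0.1045]
clip z0.11 222 c [ 471.3 -282.1] size [41.6 45.7] yaw 86.24 z [0.1054 0.1097 0.1143]
clip z0.12 191 c [ 471.3 -284.1] size [42.5 50.1] yaw 85.49 z [0.1159 0.1196 0.122 ]
tray rim 989 c [ 521.1 -339.1] size [113.7 200.3] yaw 175.42 z [0.0526 0.0557 0.0577]
```

```bash
cat >> h.py <<'E'
from scipy.spatial.transform import Rotation as Ro
def go(x,y,z,yaw,s=None):
    """shift in tool cm + spin to put TCP at x,y,z(m) with closing axis at yaw (deg, mod 180)"""
    s=s or state(); R=Ro.from_rotvec(s['tcp_rot']).as_matrix()
    d=R.T@(np.array([x,y,z])-s['ee_pos'])*100
    a=np.degrees(np.arctan2(R[1,1],R[0,1])); e=(yaw-a+90)%180-90
    print('tool x',R[:,0].round(3),'y',R[:,1].round(3),'z',R[:,2].round(3),'shift cm',d.round(2),'spin',round(-np.radians(e),4),'q6',s['q'][5].round(3),'pos',s['ee_pos'].round(4),'t',s['time'])
E
python3 - <<'E'
from h import *
for n in('top','side'):
    f=np.load('last_%s.npz'%n); im,d=f['im'],f['d']; C=cloud(n,d); hsv=cv2.cvtColor(im,cv2.COLOR_RGB2HSV)
    m=(d>0)&(C[...,2]>.05)&(C[...,2]<.14)&(abs(C[...,0]-.51)<.09)&((C[...,1]-.242+.223*(C[...,0]-.508))>.03)&(C[...,1]<.34)
    P=C[m]; rect(P,n+' bare')
    for z in (.1,.11,.12,.124,.127):
        Q=P[abs(P[:,2]-z)<.002]; 
        if len(Q)>5: rect(Q,'z%.3f'%z)
    rect(P[P[:,2]>.12],'>.12')
go(.521,.296,.16,77.1); go(.521,.296,.1,77.1)
E
```

```text
top bare 1030 c [520.2 297.1] size [  9.7 119.5] yaw 166.76 z [0.0547 0.1008 0.1279]
z0.100 36 c [516.8 294.6] size [  1.8 113.2] yaw 166.57 z [0.0984 0.0998 0.1018]
z0.110 44 c [520.5 293.9] size [  2.9 115.9] yaw 167.45 z [0.1082 0.1103 0.1118]
z0.120 47 c [519.9 294.1] size [  2.1 118.5] yaw 166.9 z [0.1183 0.1203 0.1215]
z0.124 82 c [519.  297.9] size [  8.9 116.5] yaw 166.92 z [0.1223 0.125  0.1259]
z0.127 223 c [520.4 297.4] size [  8.9 119.4] yaw 166.86 z [0.1254 0.127  0.1285]
>.12 301 c [520.4 297.4] size [  9.  119.4] yaw 166.76 z [0.1208 0.1266 0.1286]
side bare 929 c [522.3 297.4] size [ 16.9 121.4] yaw 166.8 z [0.0691 0.1024 0.1281]
z0.100 69 c [521.7 295.9] size [ 10.3 117.9] yaw 164.82 z [0.0982 0.1    0.1018]
z0.110 58 c [521.6 295.8] size [  8.1 119. ] yaw 166.59 z [0.1082 0.1103 0.1119]
z0.120 59 c [522.6 295.5] size [  9.7 118.9] yaw 167.17 z [0.1183 0.12   0.1218]
z0.124 67 c [522.1 294.8] size [ 10.1 119.2] yaw 168.22 z [0.1222 0.1238 0.1255]
z0.127 88 c [523.  297.9] size [ 15.5 118.9] yaw 166.69 z [0.1253 0.1274 0.1288]
>.12 194 c [522.9 297.8] size [ 15.7 119.3] yaw 167.0 z [0.1206 0.126  0.1297]
tool x [-0.957  0.291  0.   ] y [ 0.291  0.957 -0.002] z [-0.001 -0.002 -1.   ] shift cm [-41.27 -18.96   6.19] spin -0.0697 q6 -0.178 pos [0.1813 0.5975 0.2217] t 0.1
tool x [-0.957  0.291  0.   ] y [ 0.291  0.957 -0.002] z [-0.001 -0.002 -1.   ] shift cm [-41.27 -18.95  12.19] spin -0.0697 q6 -0.178 pos [0.1813 0.5975 0.2217] t 0.1
```

move_arm:
  deltas:
    - {"tx": -4, "ty": -1.9, "tz": 0.5, "spin": -0.03, "fingers": 0}
    - {"tx": -8, "ty": -3.8, "tz": 1, "spin": -0.066}
    - {"tx": -12, "ty": -5.7, "tz": 1.5, "spin": -0.066}
    - {"tx": -16, "ty": -7.5, "tz": 2, "spin": -0.066}
    - {"tx": -20, "ty": -9.4, "tz": 2.5, "spin": -0.066}
    - {"tx": -24, "ty": -11.2, "tz": 3, "spin": -0.066}
    - {"tx": -28, "ty": -13, "tz": 3.5, "spin": -0.066}
    - {"tx": -32, "ty": -14.8, "tz": 4, "spin": -0.066}
    - {"tx": -36, "ty": -16.7, "tz": 4, "spin": -0.066}
    - {"tx": -39.5, "ty": -18.2, "tz": 4, "spin": -0.066}

```text
schema error: expected keys fingers, tx, ty, tz, spin
```

```bash
python3 -c "
from h import *
go(.5213,.2974,.088,76.9)"
```

```text
tool x [-0.957  0.291  0.   ] y [ 0.291  0.957 -0.002] z [-0.001 -0.002 -1.   ] shift cm [-41.26 -18.81  13.39] spin -0.0662 q6 -0.178 pos [0.1813 0.5975 0.2217] t 0.1
```

move_arm:
  deltas:
    - {"tx": -4, "ty": -1.9, "tz": 0.5, "spin": -0.03, "fingers": 0}
    - {"tx": -8, "ty": -3.8, "tz": 1, "spin": -0.066, "fingers": 0}
    - {"tx": -12, "ty": -5.7, "tz": 1.5, "spin": -0.066, "fingers": 0}
    - {"tx": -16, "ty": -7.5, "tz": 2, "spin": -0.066, "fingers": 0}
    - {"tx": -20, "ty": -9.4, "tz": 2.5, "spin": -0.066, "fingers": 0}
    - {"tx": -24, "ty": -11.2, "tz": 3, "spin": -0.066, "fingers": 0}
    - {"tx": -28, "ty": -13, "tz": 3.5, "spin": -0.066, "fingers": 0}
    - {"tx": -32, "ty": -14.8, "tz": 4, "spin": -0.066, "fingers": 0}
    - {"tx": -36, "ty": -16.7, "tz": 4, "spin": -0.066, "fingers": 0}
    - {"tx": -39.5, "ty": -18.2, "tz": 4, "spin": -0.066, "fingers": 0}
  squeeze: 20

```text
time: 0.93
ee_pos: [0.4917, 0.3205, 0.182]
tcp_rot: [-0.359, -3.119, 0.001]
ft_force: [-0.4, 0.8, 0.3]
finger_gap: 0.999
finger_force: 0.0
```

```bash
python3 -c "
from h import *
go(.5213,.2974,.088,76.9)"
```

```text
tool x [-0.974  0.227  0.002] y [ 0.227  0.974 -0.001] z [-0.002 -0.001 -1.   ] shift cm [-3.42 -1.57  9.39] spin -0.0003 q6 -0.955 pos [0.4917 0.3205 0.182 ] t 0.9333
```

move_arm:
  deltas:
    - {"tx": -1.7, "ty": -0.7, "tz": 1, "spin": 0, "fingers": 0}
    - {"tx": -1.7, "ty": -0.7, "tz": 2, "spin": 0, "fingers": 0}
    - {"tx": -1.7, "ty": -0.7, "tz": 2, "spin": 0, "fingers": 0}
    - {"tx": -1.7, "ty": -0.7, "tz": 2, "spin": 0, "fingers": 0}

```text
time: 1.27
ee_pos: [0.5044, 0.3117, 0.1617]
tcp_rot: [-0.358, -3.117, 0.002]
ft_force: [-0.5, 0.2, 0.4]
finger_gap: 1.0
finger_force: 0.0
```

```bash
python3 -c "
from h import *
go(.5213,.2974,.088,76.9)"
```

```text
tool x [-0.974  0.227  0.004] y [ 0.227  0.974 -0.002] z [-0.004 -0.001 -1.   ] shift cm [-2.   -1.    7.36] spin -0.0002 q6 -0.977 pos [0.5044 0.3117 0.1617] t 1.2667
```

move_arm:
  deltas:
    - {"tx": -2, "ty": -1, "tz": 2, "spin": 0, "fingers": 0}
    - {"tx": -2, "ty": -1, "tz": 4.5, "spin": 0, "fingers": 0}
    - {"tx": -2, "ty": -1, "tz": 7.4, "spin": 0, "fingers": 0}
    - {"tx": -2, "ty": -1, "tz": 7.4, "spin": 0, "fingers": 60}
    - {"tx": -2, "ty": -1, "tz": 7.4, "spin": 0, "fingers": 120}
    - {"tx": -2, "ty": -1, "tz": 7.4, "spin": 0, "fingers": 120}

```text
time: 1.77
ee_pos: [0.5232, 0.2988, 0.0901]
tcp_rot: [0.356, 3.12, 0.001]
ft_force: [-0.3, 0.4, -0.1]
finger_gap: 0.852
finger_force: 0.0
```

```bash
python3 -c "
from h import *
go(.5213,.2974,.088,76.9)"
```

```text
tool x [-0.974  0.225 -0.001] y [0.225 0.974 0.001] z [ 0.001  0.001 -1.   ] shift cm [ 0.16 -0.18  0.21] spin 0.0017 q6 -1.01 pos [0.5232 0.2988 0.0901] t 1.7667
```

move_arm:
  deltas:
    - {"tx": 0.1, "ty": -0.1, "tz": 0.2, "spin": 0, "fingers": 255}
    - {"tx": 0.1, "ty": -0.1, "tz": 0.2, "spin": 0, "fingers": 255}
    - {"tx": 0.1, "ty": -0.1, "tz": 0.2, "spin": 0, "fingers": 255}
    - {"tx": 0.1, "ty": -0.1, "tz": 0.2, "spin": 0, "fingers": 255}
    - {"tx": 0.1, "ty": -0.1, "tz": 0.2, "spin": 0, "fingers": 255}
    - {"tx": 0.1, "ty": -0.1, "tz": 0.2, "spin": 0, "fingers": 255}
    - {"tx": 0.1, "ty": -0.1, "tz": 0.2, "spin": 0, "fingers": 255}
    - {"tx": 0.1, "ty": -0.1, "tz": 0.2, "spin": 0, "fingers": 255}
  squeeze: 20

```text
time: 2.43
ee_pos: [0.5222, 0.2967, 0.0869]
tcp_rot: [-0.359, -3.121, 0.0]
ft_force: [-0.8, 0.9, 0.5]
finger_gap: 0.248
finger_force: 0.0
```

```bash
python3 -c "
from h import *
go(.5213,.2974,.088,76.9)"
```

```text
tool x [-0.974  0.227  0.   ] y [ 0.227  0.974 -0.   ] z [-0. -0. -1.] shift cm [ 0.1   0.05 -0.11] spin -0.0003 q6 -1.011 pos [0.5222 0.2967 0.0869] t 2.4333
```

move_arm:
  deltas:
    - {"tx": 0.1, "ty": 0, "tz": 0, "spin": 0, "fingers": 255}
    - {"tx": 0.1, "ty": 0, "tz": 0, "spin": 0, "fingers": 255}
    - {"tx": 0.1, "ty": 0, "tz": 0, "spin": 0, "fingers": 255}
    - {"tx": 0.1, "ty": 0, "tz": 0, "spin": 0, "fingers": 255}
    - {"tx": 0.1, "ty": 0, "tz": 0, "spin": 0, "fingers": 255}
  squeeze: 30

```text
time: 2.85
ee_pos: [0.521, 0.297, 0.0867]
tcp_rot: [-0.359, -3.121, 0.0]
ft_force: [-0.2, -0.2, -0.5]
finger_gap: 0.089
finger_force: 30.0
```

```bash
python3 -c "
from h import *
go(.5213,.2974,.088,76.9)"
```

```text
tool x [-0.974  0.227  0.   ] y [ 0.227  0.974 -0.   ] z [-0. -0. -1.] shift cm [-0.02  0.05 -0.13] spin -0.0002 q6 -1.01 pos [0.521  0.297  0.0867] t 2.85
```

move_arm:
  deltas:
    - {"tx": 0, "ty": 0, "tz": -2, "spin": 0, "fingers": 255}
    - {"tx": 0, "ty": 0, "tz": -5, "spin": 0, "fingers": 255}
    - {"tx": 0, "ty": 0, "tz": -9, "spin": 0, "fingers": 255}
    - {"tx": -0.3, "ty": -2, "tz": -12.5, "spin": 0, "fingers": 255}
    - {"tx": -0.9, "ty": -5, "tz": -14.5, "spin": -0.05, "fingers": 255}
    - {"tx": -1.5, "ty": -8.5, "tz": -14.5, "spin": -0.1, "fingers": 255}
    - {"tx": -2.1, "ty": -12, "tz": -14.5, "spin": -0.15, "fingers": 255}
    - {"tx": -2.7, "ty": -15.5, "tz": -14.5, "spin": -0.2, "fingers": 255}
    - {"tx": -3.3, "ty": -19, "tz": -14.5, "spin": -0.25, "fingers": 255}
    - {"tx": -3.9, "ty": -22.5, "tz": -14.5, "spin": -0.3, "fingers": 255}

```text
time: 3.68
ee_pos: [0.5073, 0.0675, 0.2318]
tcp_rot: [0.116, -3.139, 0.0]
ft_force: [0.8, -0.1, -1.7]
finger_gap: 0.092
finger_force: 30.0
```

```bash
python3 -c "
from h import *
go(.5002,-.0542,.20,98.4)"
```

```text
tool x [-0.997 -0.074  0.   ] y [-0.074  0.997 -0.   ] z [-0. -0. -1.] shift cm [  1.61 -12.08   3.18] spin -0.0725 q6 -1.731 pos [0.5073 0.0675 0.2318] t 3.6833
```

move_arm:
  deltas:
    - {"tx": 0.5, "ty": -3.5, "tz": 0, "spin": -0.05, "fingers": 255}
    - {"tx": 1, "ty": -7, "tz": 0, "spin": -0.07, "fingers": 255}
    - {"tx": 1.4, "ty": -9.5, "tz": 0.5, "spin": -0.07, "fingers": 255}
    - {"tx": 1.5, "ty": -11.2, "tz": 1, "spin": -0.07, "fingers": 255}
    - {"tx": 1.5, "ty": -11.2, "tz": 1, "spin": -0.07, "fingers": 255}
    - {"tx": 1.5, "ty": -11.2, "tz": 1, "spin": -0.07, "fingers": 255}
    - {"tx": 1.5, "ty": -11.2, "tz": 1, "spin": -0.07, "fingers": 255}

```text
time: 4.27
ee_pos: [0.5008, -0.0432, 0.2217]
tcp_rot: [0.221, -3.133, -0.001]
ft_force: [-0.0, -0.1, -2.1]
finger_gap: 0.087
finger_force: 30.0
```

```bash
python3 - <<'E'
from h import *
for n in('top','side'):
    im,d=grab(n,n+'1.png'); C=cloud(n,d)
    print(n)
    for z in np.arange(.12,.26,.01):
        m=(d>0)&(abs(C[...,2]-z)<.003)&(abs(C[...,0]-.5)<.1)&(abs(C[...,1]+.05)<.05)
        if m.sum()>10: rect(C[m],'z%.2f'%z)
go(.5002,-.0542,.0867,98.4)
E
```

```text
top
z0.26 16 c [446.  -50.7] size [6.4 8.1] yaw 91.22 z [0.2606 0.2617 0.2628]
side
z0.15 150 c [502.7 -45.5] size [  7.9 118.3] yaw 9.07 z [0.1474 0.1504 0.1527]
z0.16 157 c [503.5 -45.2] size [  7.3 119.8] yaw 8.0 z [0.1573 0.1599 0.1626]
z0.17 162 c [503.3 -45. ] size [  7.7 119.1] yaw 8.15 z [0.1674 0.1702 0.1727]
z0.18 164 c [503.3 -45.2] size [  7.5 118.6] yaw 7.37 z [0.1772 0.1798 0.1827]
z0.19 156 c [503.1 -45.3] size [  7.3 118. ] yaw 9.22 z [0.1873 0.1901 0.1926]
z0.20 163 c [503.1 -45.7] size [  7.  117.4] yaw 7.95 z [0.1975 0.2    0.2026]
z0.21 177 c [503.2 -46.8] size [ 11.2 119.9] yaw 6.23 z [0.2073 0.2098 0.2128]
z0.22 152 c [503.4 -46.8] size [ 11.3 120. ] yaw 8.25 z [0.2173 0.2196 0.2227]
z0.23 176 c [503.4 -49.1] size [ 14.4 119.1] yaw 7.82 z [0.2273 0.2297 0.2327]
z0.24 177 c [503.6 -50.2] size [ 16.7 118.7] yaw 8.32 z [0.2372 0.2397 0.2427]
z0.25 167 c [504.4 -50.4] size [ 16.1 119.7] yaw 9.1 z [0.2472 0.2499 0.2525]
z0.26 63 c [503.7 -48.3] size [ 19.6 118.9] yaw 7.69 z [0.2572 0.2603 0.2629]
tool x [-0.99  -0.142  0.   ] y [-0.142  0.99   0.   ] z [-0.  0. -1.] shift cm [ 0.24 -1.13 13.52] spin -0.004 q6 -2.021 pos [ 0.501  -0.0427  0.2219] t 4.3667
```

View pics/side1.png

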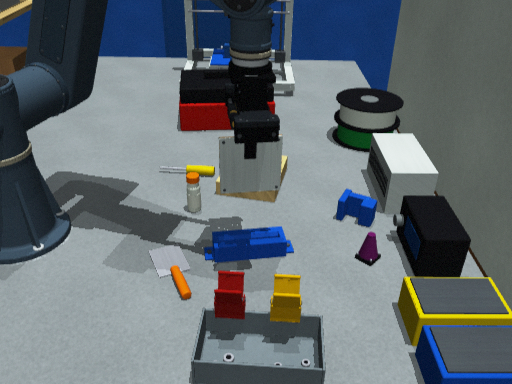

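The held bed hangs vertical at about (250,165), parallel to the dock at (248,243).

move_arm:
  deltas:
    - {"tx": 0.34, "ty": -1.1, "tz": 2, "spin": -0.004, "fingers": 255}
    - {"tx": 0.34, "ty": -1.1, "tz": 5, "spin": -0.004, "fingers": 255}
    - {"tx": 0.34, "ty": -1.1, "tz": 8, "spin": -0.004, "fingers": 255}
    - {"tx": 0.34, "ty": -1.1, "tz": 9, "spin": -0.004, "fingers": 255}
    - {"tx": 0.34, "ty": -1.1, "tz": 9, "spin": -0.004, "fingers": 255}
    - {"tx": 0.34, "ty": -1.1, "tz": 9, "spin": -0.004, "fingers": 255}
    - {"tx": 0.34, "ty": -1.1, "tz": 9, "spin": -0.004, "fingers": 255}
    - {"tx": 0.34, "ty": -1.1, "tz": 9, "spin": -0.004, "fingers": 255}

```text
time: 5.03
ee_pos: [0.5006, -0.0551, 0.1332]
tcp_rot: [-0.229, 3.13, -0.002]
ft_force: [0.7, -0.0, -1.1]
finger_gap: 0.091
finger_force: 30.0
```

```bash
python3 -c "
from h import *
go(.4992,-.0542,.0867,98.4)"
```

```text
tool x [-0.989 -0.146 -0.003] y [-0.146  0.989 -0.001] z [ 0.003 -0.001 -1.   ] shift cm [0.14 0.12 4.65] spin -0.0006 q6 -2.049 pos [ 0.5006 -0.0551  0.1332] t 5.0333
```

Nearly aligned; descend with a guarded approach.

move_arm:
  deltas:
    - {"tx": 0.12, "ty": 0.08, "tz": 1, "spin": 0, "fingers": 255}
    - {"tx": 0.12, "ty": 0.08, "tz": 1.8, "spin": 0, "fingers": 255}
    - {"tx": 0.12, "ty": 0.08, "tz": 2.5, "spin": 0, "fingers": 255}
    - {"tx": 0.12, "ty": 0.08, "tz": 3, "spin": 0, "fingers": 255}
    - {"tx": 0.12, "ty": 0.08, "tz": 3, "spin": 0, "fingers": 255}

```text
time: 5.45
ee_pos: [0.4975, -0.0544, 0.101]
tcp_rot: [0.228, -3.132, -0.001]
ft_force: [-0.0, 0.8, -1.9]
finger_gap: 0.09
finger_force: 30.0
```

```bash
python3 -c "
from h import *
go(.4992,-.0542,.0867,98.4)"
```

```text
tool x [-0.989 -0.145  0.002] y [-0.145  0.989  0.001] z [-0.002  0.001 -1.   ] shift cm [-0.17 -0.01  1.43] spin -0.0015 q6 -2.048 pos [ 0.4975 -0.0544  0.101 ] t 5.45
```

move_arm:
  deltas:
    - {"tx": -0.1, "ty": 0, "tz": 0.5, "spin": 0, "fingers": 255}
    - {"tx": -0.1, "ty": 0, "tz": 0.9, "spin": 0, "fingers": 255}
    - {"tx": -0.1, "ty": 0, "tz": 1.2, "spin": 0, "fingers": 255}
    - {"tx": -0.1, "ty": 0, "tz": 1.4, "spin": 0, "fingers": 255}
    - {"tx": -0.1, "ty": 0, "tz": 1.5, "spin": 0, "fingers": 255}
    - {"tx": -0.1, "ty": 0, "tz": 1.5, "spin": 0, "fingers": 255}

```text
time: 5.95
ee_pos: [0.499, -0.0544, 0.0868]
tcp_rot: [0.228, -3.133, -0.0]
ft_force: [-0.2, -0.4, -1.5]
finger_gap: 0.089
finger_force: 30.0
```

```bash
python3 -c "
from h import *
go(.4992,-.0542,.0867,98.4);print(state()['ft_torque'])"
```

```text
tool x [-0.989 -0.145  0.   ] y [-0.145  0.989  0.   ] z [-0.  0. -1.] shift cm [-0.02  0.02  0.01] spin -0.0014 q6 -2.048 pos [ 0.499  -0.0544  0.0868] t 5.95
[0.00847382 0.01739129 0.02900761]
```

move_arm:
  deltas:
    - {"tx": 0, "ty": 0, "tz": 0.1, "spin": 0, "fingers": 255}
    - {"tx": 0, "ty": 0, "tz": 0.2, "spin": 0, "fingers": 255}
    - {"tx": 0, "ty": 0, "tz": 0.2, "spin": 0, "fingers": 255}
    - {"tx": 0, "ty": 0, "tz": 0.2, "spin": 0, "fingers": 255}

```text
time: 6.28
ee_pos: [0.4992, -0.0544, 0.0866]
tcp_rot: [-0.228, 3.132, -0.001]
ft_force: [-2.2, 1.4, 12.7]
finger_gap: 0.09
finger_force: 30.0
```

move_arm:
  deltas:
    - {"tx": 0, "ty": 0, "tz": 0, "spin": 0, "fingers": 230}
    - {"tx": 0, "ty": 0, "tz": 0, "spin": 0, "fingers": 200}
    - {"tx": 0, "ty": 0, "tz": 0, "spin": 0, "fingers": 100}
    - {"tx": 0, "ty": 0, "tz": 0, "spin": 0, "fingers": 0}
    - {"tx": 0, "ty": 0, "tz": 0, "spin": 0, "fingers": 0}
    - {"tx": 0, "ty": 0, "tz": 0, "spin": 0, "fingers": 0}
    - {"tx": 0, "ty": 0, "tz": 0, "spin": 0, "fingers": 0}
    - {"tx": 0, "ty": 0, "tz": -2, "spin": 0, "fingers": 0}
    - {"tx": 0, "ty": 0, "tz": -6, "spin": 0, "fingers": 0}
    - {"tx": 0, "ty": 0, "tz": -10, "spin": 0, "fingers": 0}

```text
time: 7.12
ee_pos: [0.4975, -0.0539, 0.1845]
tcp_rot: [0.227, -3.129, -0.003]
ft_force: [0.7, -0.0, -0.0]
finger_gap: 0.694
finger_force: 0.0
```

```bash
python3 -c "
from h import *
go(.4703,-.2825,.19,85.5)"
```

```text
tool x [-0.989 -0.145  0.005] y [-0.145  0.989  0.002] z [-0.005  0.002 -1.   ] shift cm [  6.   -22.22  -0.57] spin 0.2236 q6 -2.048 pos [ 0.4975 -0.0539  0.1845] t 7.1167
```

move_arm:
  deltas:
    - {"tx": 1, "ty": -3.8, "tz": -0.5, "spin": 0.04, "fingers": 0}
    - {"tx": 2, "ty": -7.6, "tz": -0.5, "spin": 0.08, "fingers": 0}
    - {"tx": 3, "ty": -11.4, "tz": -0.5, "spin": 0.12, "fingers": 0}
    - {"tx": 4, "ty": -15.2, "tz": -0.5, "spin": 0.16, "fingers": 0}
    - {"tx": 5, "ty": -19, "tz": -0.5, "spin": 0.2, "fingers": 0}
    - {"tx": 6, "ty": -22.2, "tz": -0.5, "spin": 0.224, "fingers": 0}
    - {"tx": 6, "ty": -22.2, "tz": -0.5, "spin": 0.224, "fingers": 0}
    - {"tx": 6, "ty": -22.2, "tz": -0.5, "spin": 0.224, "fingers": 0}
    - {"tx": 6, "ty": -22.2, "tz": -0.5, "spin": 0.224, "fingers": 0}

```text
time: 7.87
ee_pos: [0.4712, -0.282, 0.1894]
tcp_rot: [-0.125, -3.138, -0.003]
ft_force: [-0.1, 0.2, 0.3]
finger_gap: 0.998
finger_force: 0.0
```

```bash
python3 - <<'E'
from h import *
for n in('top','side'):
    im,d=grab(n,n+'2.png'); C=cloud(n,d);hsv=cv2.cvtColor(im,cv2.COLOR_RGB2HSV)
    print(n)
    for z in np.arange(.05,.15,.01):
        m=(d>0)&(abs(C[...,2]-z)<.003)&(abs(C[...,0]-.5)<.1)&(abs(C[...,1]+.05)<.05)
        if m.sum()>10: rect(C[m],'bed z%.2f'%z)
    m=(d>0)&(C[...,2]>.122)&(C[...,2]<.14)&(abs(C[...,0]-.5)<.1)&(abs(C[...,1]+.05)<.05)
    rect(C[m],'bed top')
    m=((hsv[...,0]<6)|(hsv[...,0]>174))&(hsv[...,1]>150)&(d>0)&(abs(C[...,2]-.12)<.005)&(abs(C[...,0]-.47)<.06)&(abs(C[...,1]+.28)<.06)
    if m.sum()>10: rect(C[m],'clip')
go(.4703,-.2825,.099,85.5)
E
```

```text
top
bed z0.11 13 c [495.2 -50.3] size [  0.2 111.1] yaw 8.33 z [0.1074 0.1115 0.1129]
bed z0.12 12 c [501.  -49.5] size [  0.2 109.6] yaw 8.38 z [0.1175 0.1195 0.1227]
bed z0.13 138 c [498.3 -53.9] size [  7.8 118.3] yaw 8.09 z [0.1271 0.128  0.1297]
bed top 249 c [498.4 -53.7] size [  8.1 118.6] yaw 8.34 z [0.125  0.1271 0.1293]
clip 31 c [ 467.9 -305. ] size [ 4.1 37.6] yaw 179.09 z [0.1182 0.1203 0.1223]
side
bed z0.05 66 c [532.2 -52.2] size [ 7.7 57.6] yaw 10.21 z [0.0473 0.0499 0.0526]
bed z0.06 62 c [532.6 -52.4] size [ 7.6 55.1] yaw 9.97 z [0.0574 0.0599 0.0629]
bed z0.07 65 c [532.9 -52.3] size [ 6.9 54.9] yaw 7.78 z [0.0674 0.0701 0.0723]
bed z0.08 65 c [532.4 -51.9] size [ 6.7 54.3] yaw 8.02 z [0.0773 0.0798 0.0823]
bed z0.09 59 c [533.1 -51.8] size [ 5.5 52.3] yaw 7.86 z [0.0873 0.09   0.0928]
bed z0.10 73 c [531.1 -52.7] size [ 6.  59.7] yaw 7.96 z [0.0975 0.0998 0.1027]
bed z0.11 71 c [523.8 -54. ] size [ 6.2 73.2] yaw 7.71 z [0.1077 0.1105 0.1126]
bed z0.12 76 c [524.9 -54.4] size [ 8.1 71.4] yaw 9.37 z [0.1173 0.1198 0.1225]
bed z0.13 75 c [525.4 -50.4] size [11.1 70.1] yaw 9.43 z [0.1274 0.1286 0.1301]
bed top 140 c [524.7 -51.6] size [13.2 71.8] yaw 8.67 z [0.1228 0.1275 0.1297]
clip 185 c [ 470.8 -283.8] size [42.6 50.2] yaw 86.89 z [0.116  0.1199 0.1222]
tool x [-0.997  0.077  0.001] y [0.077 0.997 0.001] z [-0.001  0.001 -1.   ] shift cm [ 0.1  -0.16  9.06] spin 0.0012 q6 -2.235 pos [ 0.4715 -0.2811  0.1896] t 7.9667
```

View pics/side2.png

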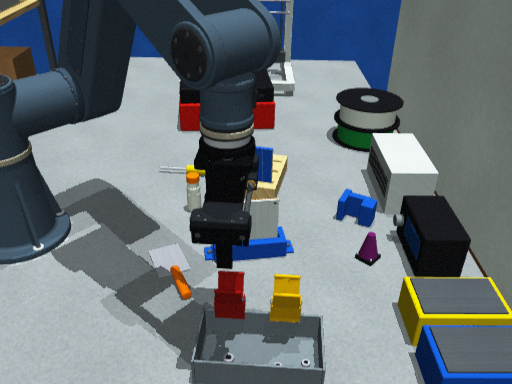

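The bed stands home in the dock, partly hidden behind the gripper at (265,220). The gripper is above the red clip at (230,295).

move_arm:
  deltas:
    - {"tx": 0.1, "ty": -0.1, "tz": 3, "spin": 0, "fingers": 0}
    - {"tx": 0.1, "ty": -0.1, "tz": 6, "spin": 0, "fingers": 0}
    - {"tx": 0.1, "ty": -0.1, "tz": 8, "spin": 0, "fingers": 0}
    - {"tx": 0.1, "ty": -0.1, "tz": 9, "spin": 0, "fingers": 0}
    - {"tx": 0.1, "ty": -0.1, "tz": 9, "spin": 0, "fingers": 30}
    - {"tx": 0.1, "ty": -0.1, "tz": 9, "spin": 0, "fingers": 60}
    - {"tx": 0.1, "ty": -0.1, "tz": 9, "spin": 0, "fingers": 80}
    - {"tx": 0.1, "ty": -0.1, "tz": 9, "spin": 0, "fingers": 80}

```text
time: 8.63
ee_pos: [0.4717, -0.2842, 0.1013]
tcp_rot: [0.123, 3.137, -0.003]
ft_force: [0.7, 0.0, 0.1]
finger_gap: 0.783
finger_force: 0.0
```

```bash
python3 -c "
from h import *
go(.4703,-.2826,.099,85.5)"
```

```text
tool x [-0.997  0.078 -0.002] y [ 0.078  0.997 -0.002] z [ 0.002 -0.002 -1.   ] shift cm [0.15 0.15 0.23] spin 0.0003 q6 -2.238 pos [ 0.4717 -0.2842  0.1013] t 8.6333
```

move_arm:
  deltas:
    - {"tx": 0.1, "ty": 0.1, "tz": 0.2, "spin": 0, "fingers": 90}
    - {"tx": 0.1, "ty": 0.1, "tz": 0.2, "spin": 0, "fingers": 90}
    - {"tx": 0.1, "ty": 0.1, "tz": 0.2, "spin": 0, "fingers": 90}
    - {"tx": 0.1, "ty": 0.1, "tz": 0.2, "spin": 0, "fingers": 90}
  squeeze: 30

```text
time: 8.97
ee_pos: [0.4698, -0.2827, 0.0982]
tcp_rot: [0.124, 3.139, -0.001]
ft_force: [0.1, -0.3, 0.1]
finger_gap: 0.652
finger_force: 0.0
```

```bash
python3 -c "
from h import *
go(.4703,-.2826,.099,85.5)"
```

```text
tool x [-0.997  0.079 -0.   ] y [ 0.079  0.997 -0.   ] z [ 0. -0. -1.] shift cm [-0.05  0.02 -0.08] spin -0.0003 q6 -2.237 pos [ 0.4698 -0.2827  0.0982] t 8.9667
```

Aligned; squeeze open.

move_arm:
  deltas:
    - {"tx": 0, "ty": 0, "tz": 0, "spin": 0, "fingers": 105}
    - {"tx": 0, "ty": 0, "tz": 0, "spin": 0, "fingers": 120}
    - {"tx": 0, "ty": 0, "tz": 0, "spin": 0, "fingers": 135}
    - {"tx": 0, "ty": 0, "tz": 0, "spin": 0, "fingers": 150}
    - {"tx": 0, "ty": 0, "tz": 0, "spin": 0, "fingers": 165}
    - {"tx": 0, "ty": 0, "tz": 0, "spin": 0, "fingers": 180}
    - {"tx": 0, "ty": 0, "tz": 0, "spin": 0, "fingers": 185}
    - {"tx": 0, "ty": 0, "tz": 0, "spin": 0, "fingers": 185}
    - {"tx": 0, "ty": 0, "tz": 0, "spin": 0, "fingers": 185}

```text
time: 9.72
ee_pos: [0.4698, -0.2826, 0.0978]
tcp_rot: [-0.124, -3.139, -0.0]
ft_force: [-0.1, -0.6, -1.0]
finger_gap: 0.287
finger_force: 12.1
```

```bash
python3 - <<'E'
from h import *
im,d=grab('side'); cv2.imwrite('pics/side3.png',cv2.resize(cv2.cvtColor(im,cv2.COLOR_RGB2BGR)[200:350,150:350],None,fx=4,fy=4,interpolation=cv2.INTER_CUBIC))
go(.4703,-.2826,.099,85.5);print(state()['finger_gap'],state()['ft_force'],state()['ft_torque'])
E
```

```text
tool x [-0.997  0.079  0.   ] y [ 0.079  0.997 -0.   ] z [-0. -0. -1.] shift cm [-0.05  0.   -0.12] spin -0.0003 q6 -2.237 pos [ 0.4698 -0.2826  0.0978] t 9.7667
0.28234251197963367 [-0.02214455  0.86358182 -0.93408869] [ 0.05796406 -0.00852462 -0.0148339 ]
```

View pics/side3.png

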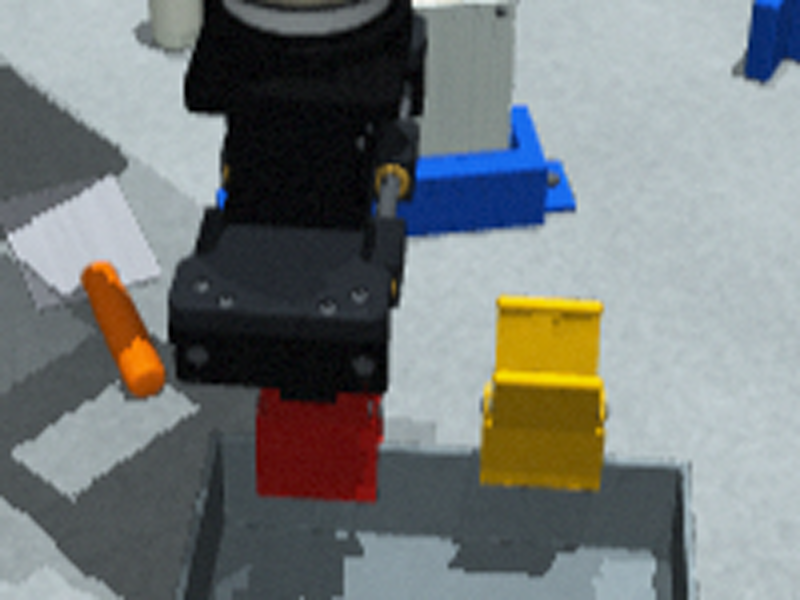

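The red clip is squeezed open under the gripper at (318,440) in the crop, with its near lip clear of the wall.

move_arm:
  deltas:
    - {"tx": 0, "ty": 0, "tz": -1, "spin": 0, "fingers": 185}
    - {"tx": 0, "ty": 0, "tz": -3, "spin": 0, "fingers": 185}
    - {"tx": 0, "ty": 0, "tz": -5.5, "spin": 0, "fingers": 185}
    - {"tx": 0, "ty": 0, "tz": -8.5, "spin": 0, "fingers": 185}
    - {"tx": 0, "ty": 0, "tz": -11, "spin": 0, "fingers": 185}
    - {"tx": 0, "ty": 1, "tz": -12, "spin": 0, "fingers": 185}
    - {"tx": 0, "ty": 3.5, "tz": -12, "spin": -0.05, "fingers": 185}
    - {"tx": 0, "ty": 6.5, "tz": -12, "spin": -0.1, "fingers": 185}
    - {"tx": 0, "ty": 9.5, "tz": -12, "spin": -0.15, "fingers": 185}
    - {"tx": 0, "ty": 12.5, "tz": -12, "spin": -0.2, "fingers": 185}

```text
time: 10.6
ee_pos: [0.4788, -0.1559, 0.2177]
tcp_rot: [0.193, -3.135, -0.002]
ft_force: [-0.3, 1.0, -0.6]
finger_gap: 0.277
finger_force: 12.1
```

```bash
python3 -c "
from h import *
go(.4992,-.0542,.218,98.4)"
```

```text
tool x [-0.992 -0.122  0.001] y [-0.122  0.992  0.001] z [-0.001  0.001 -1.   ] shift cm [-3.27  9.84 -0.03] spin -0.0238 q6 -2.231 pos [ 0.4788 -0.1559  0.2177] t 10.6
```

move_arm:
  deltas:
    - {"tx": -0.9, "ty": 3, "tz": 0, "spin": -0.024, "fingers": 185}
    - {"tx": -1.9, "ty": 6, "tz": 0, "spin": -0.024, "fingers": 185}
    - {"tx": -2.7, "ty": 8, "tz": 0, "spin": -0.024, "fingers": 185}
    - {"tx": -3.2, "ty": 9.3, "tz": 0, "spin": -0.024, "fingers": 185}
    - {"tx": -3.2, "ty": 9.3, "tz": 0, "spin": -0.024, "fingers": 185}
    - {"tx": -3.2, "ty": 9.3, "tz": 0, "spin": -0.024, "fingers": 185}
    - {"tx": -3.2, "ty": 9.3, "tz": 0, "spin": -0.024, "fingers": 185}

```text
time: 11.18
ee_pos: [0.4997, -0.0618, 0.2177]
tcp_rot: [0.228, -3.133, 0.0]
ft_force: [0.1, -1.2, -0.8]
finger_gap: 0.277
finger_force: 12.1
```

```bash
python3 - <<'E'
from h import *
im,d=grab('side'); cv2.imwrite('pics/side4.png',cv2.resize(cv2.cvtColor(im,cv2.COLOR_RGB2BGR)[100:270,160:360],None,fx=3.5,fy=3.5,interpolation=cv2.INTER_CUBIC))
for n in('side','top'):
    if n=='top': im,d=grab(n)
    C=cloud(n,d); hsv=cv2.cvtColor(im,cv2.COLOR_RGB2HSV)
    m=((hsv[...,0]<6)|(hsv[...,0]>174))&(hsv[...,1]>150)&(d>0)&(abs(C[...,0]-.5)<.06)&(abs(C[...,1]+.055)<.05)&(C[...,2]>.1)
    if m.sum()>10:
        rect(C[m],n+' clip'); print(C[m].min(0),C[m].max(0))
        for z in np.arange(.15,.22,.01):
            k=m&(abs(C[...,2]-z)<.003)
            if k.sum()>5: rect(C[k],'z%.2f'%z)
    m=(d>0)&(C[...,2]>.122)&(C[...,2]<.132)&(abs(C[...,0]-.5)<.1)&(abs(C[...,1]+.05)<.05)
    rect(C[m],'bed top')
go(.4992,-.0542,.165,98.4)
E
```

```text
side clip 863 c [498.  -69.1] size [71.8 81.2] yaw 0.51 z [0.1636 0.1932 0.2384]
[ 0.45710221 -0.10468833  0.15902057] [ 0.5386968  -0.03286007  0.39116543]
z0.16 37 c [495.8 -72. ] size [26.1 57.2] yaw 155.28 z [0.1594 0.1613 0.1626]
z0.17 75 c [496.2 -72.1] size [25.9 55.6] yaw 157.67 z [0.1672 0.1698 0.1728]
z0.18 82 c [497.3 -71.2] size [24.3 53.2] yaw 162.85 z [0.1774 0.1803 0.1828]
z0.19 77 c [500.9 -62.7] size [26.2 48.9] yaw 3.97 z [0.1875 0.1896 0.1925]
z0.20 74 c [501.6 -64.7] size [20.2 47.6] yaw 2.69 z [0.1972 0.1999 0.2025]
z0.21 56 c [500.6 -61. ] size [23.5 40.3] yaw 6.74 z [0.2073 0.2094 0.2125]
z0.22 33 c [497.5 -71.4] size [23.3 43.9] yaw 164.26 z [0.2177 0.2199 0.2223]
bed top 290 c [501.1 -54.1] size [ 12.9 119.9] yaw 9.05 z [0.1227 0.1272 0.1296]
bed top 18 c [443.5 -61.8] size [6.1 7.9] yaw 179.84 z [0.1256 0.1273 0.129 ]
tool x [-0.99  -0.144  0.   ] y [-0.144  0.99  -0.   ] z [-0. -0. -1.] shift cm [-0.06  0.83  5.27] spin -0.0025 q6 -2.061 pos [ 0.4999 -0.0625  0.2177] t 11.2833
```

View pics/side4.png

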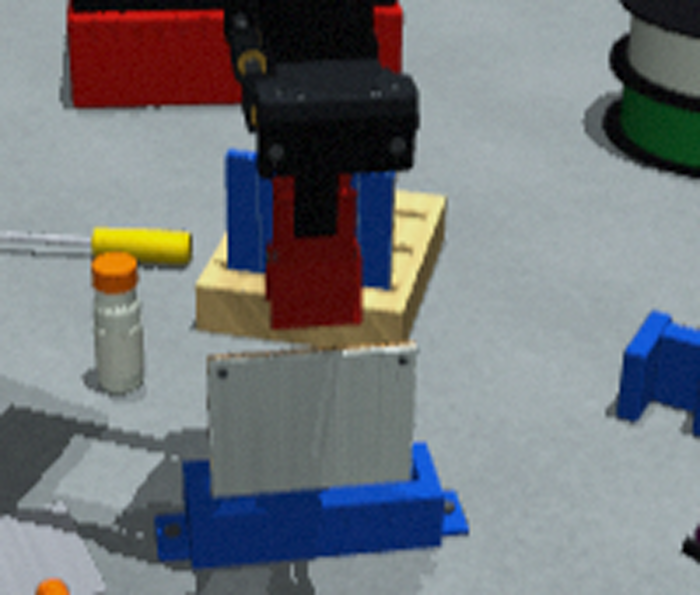

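The clip hangs level and centred: its lip is at x 268–362 in the crop, above the bed's top edge at 208–415. I'll align it and bring it down.

move_arm:
  deltas:
    - {"tx": -0.03, "ty": 0.8, "tz": 0, "spin": 0, "fingers": 185}
    - {"tx": -0.03, "ty": 0.8, "tz": 0, "spin": 0, "fingers": 185}
    - {"tx": -0.03, "ty": 0.8, "tz": 1, "spin": 0, "fingers": 185}
    - {"tx": -0.03, "ty": 0.8, "tz": 2, "spin": 0, "fingers": 185}
    - {"tx": -0.03, "ty": 0.8, "tz": 2, "spin": 0, "fingers": 185}
    - {"tx": -0.03, "ty": 0.8, "tz": 2, "spin": 0, "fingers": 185}
    - {"tx": -0.03, "ty": 0.8, "tz": 2, "spin": 0, "fingers": 185}

```text
time: 11.87
ee_pos: [0.4995, -0.054, 0.1982]
tcp_rot: [-0.227, 3.133, -0.0]
ft_force: [1.1, -0.4, -0.3]
finger_gap: 0.275
finger_force: 12.1
```

```bash
python3 -c "
from h import *
go(.4992,-.0542,.165,98.4)"
```

```text
tool x [-0.99  -0.144 -0.   ] y [-0.144  0.99  -0.   ] z [ 0. -0. -1.] shift cm [ 0.03 -0.02  3.32] spin -0.0017 q6 -2.046 pos [ 0.4995 -0.054   0.1982] t 11.8667
```

move_arm:
  deltas:
    - {"tx": 0, "ty": 0, "tz": 0.8, "spin": 0, "fingers": 185}
    - {"tx": 0, "ty": 0, "tz": 1.6, "spin": 0, "fingers": 185}
    - {"tx": 0, "ty": 0, "tz": 2.3, "spin": 0, "fingers": 185}
    - {"tx": 0, "ty": 0, "tz": 2.9, "spin": 0, "fingers": 185}
    - {"tx": 0, "ty": 0, "tz": 3.3, "spin": 0, "fingers": 185}
    - {"tx": 0, "ty": 0, "tz": 3.3, "spin": 0, "fingers": 185}
    - {"tx": 0, "ty": 0, "tz": 3.3, "spin": 0, "fingers": 185}
    - {"tx": 0, "ty": 0, "tz": 3.3, "spin": 0, "fingers": 185}
    - {"tx": 0, "ty": 0, "tz": 3.3, "spin": 0, "fingers": 185}

```text
time: 12.62
ee_pos: [0.4996, -0.0539, 0.1651]
tcp_rot: [-0.228, 3.133, -0.0]
ft_force: [-0.4, -0.3, 0.4]
finger_gap: 0.274
finger_force: 12.1
```

```bash
python3 - <<'E'
from h import *
for n in('side','top'):
    im,d=grab(n,n+'5.png'); C=cloud(n,d); hsv=cv2.cvtColor(im,cv2.COLOR_RGB2HSV)
    if n=='side': cv2.imwrite('pics/side5c.png',cv2.resize(cv2.cvtColor(im,cv2.COLOR_RGB2BGR)[140:290,160:360],None,fx=4,fy=4,interpolation=cv2.INTER_CUBIC))
    red=((hsv[...,0]<6)|(hsv[...,0]>174))&(hsv[...,1]>150)&(d>0)&(abs(C[...,0]-.5)<.04)&(abs(C[...,1]+.055)<.04)&(C[...,2]>.09)&(C[...,2]<.2)
    for z in(.107,.112,.117,.122):
        k=red&(abs(C[...,2]-z)<.003)
        if k.sum()>5: rect(C[k],n+' lip z%.3f'%z)
    print(n,'lowest red',np.sort(C[red][:,2])[:5])
    m=(d>0)&~red&(C[...,2]>.122)&(C[...,2]<.132)&(abs(C[...,0]-.5)<.1)&(abs(C[...,1]+.05)<.05)
    rect(C[m],'bed top')
go(.4992,-.0542,.165,98.4);s=state();print(s['ft_force'],s['ft_torque'],s['finger_gap'])
E
```

```text
side lip z0.107 28 c [503.3 -67.1] size [ 5.4 48.2] yaw 8.1 z [0.1072 0.1087 0.1098]
side lip z0.112 75 c [503.5 -67.8] size [ 7.5 48.4] yaw 8.24 z [0.1095 0.1118 0.1146]
side lip z0.117 66 c [503.3 -66.9] size [ 6.5 48.4] yaw 9.14 z [0.1146 0.1174 0.1195]
side lip z0.122 67 c [498.1 -63.5] size [22.6 54.1] yaw 164.59 z [0.1194 0.1219 0.1246]
side lowest red [0.10614929 0.10711124 0.10730872 0.10743629 0.1076164 ]
bed top 165 c [501.3 -56.7] size [ 16.  119.7] yaw 7.95 z [0.1225 0.1274 0.1299]
top lowest red []
bed top 18 c [444.8 -61.4] size [ 6.9 10. ] yaw 11.08 z [0.1258 0.1271 0.1298]
tool x [-0.989 -0.145 -0.001] y [-0.145  0.989 -0.   ] z [ 0.001 -0.    -1.   ] shift cm [ 0.04 -0.03  0.02] spin -0.0014 q6 -2.046 pos [ 0.4995 -0.0539  0.1652] t 12.7167
[-0.36167329  0.21091933 -0.61314594] [0.02446113 0.00675809 0.00970091] 0.2801081156824705
```

View pics/side5c.png

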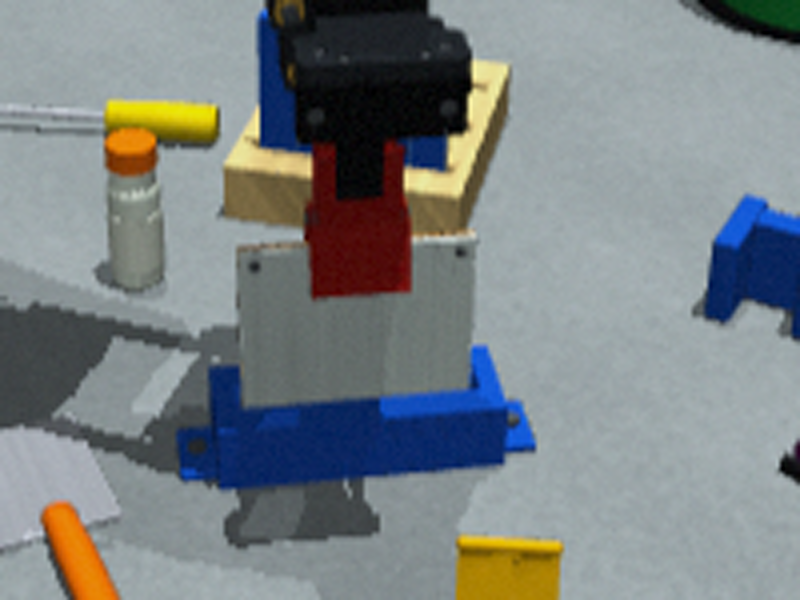

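The clip sits squarely over the middle of the bed, with its near lip at (311–411, 295) in the crop. The lip is about 13 mm in front of the bed's centre plane and there is no contact force. I'm handing in.

```bash
python3 -c "
from rig import manip
print(manip.finish_job())"
```

```text
the job is handed in; nothing more can be done
None
```

The job is handed in at about 12.7 s: the bare bed is fully home in the dock and released, and the red clip is held squeezed open (about 24 mm over the handle ends) squarely over the middle of its top edge. The wrist force shows no contact; only the near lip's gap to the bed could be measured, and the far side is inferred from the symmetric grip.

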